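# Zero the desk scale and weigh a portable drive

## Task

Weigh the blue portable drive that lies by itself on the console: first, with the scale's tray still empty, turn the black knob on the sloping dial, which carries the dial disc round, until the orange pointer reads zero, that is, the red zero mark lies under the pointer's tip. Then lay the drive gently (do not drop it) in the middle of the steel tray, flat, same side up, and lengthwise along the tray, let go, and leave the knob as set, even though the pointer swings under the load. Do not disturb the glass jar, the hex key set or the white enclosure.

Things in the scene. Friction and masses are not known exactly. Their poses are not given: they have to be found in the camera images.
- scale: Grey desk scale, 225 (x) x 180 (y) mm, fixed. Origin: on the console below its middle; z up. Its front (-x) is a face sloping at 35 degrees, from 18 mm high at x=-105 mm to 87 mm at x=-7 mm, normal (-sin 35, 0, cos 35) in its frame, with a white round dial (radius 56 mm), centre at (-56, 0, 52.5) mm. Behind it the housing, 85 mm high, carries the tray
- tare_knob (a joint): Angle (rad) of the black knob and the white dial disc that turns with it. 0: the red zero mark lies under the orange pointer of the empty scale; positive: counterclockwise from there, looking at the dial. Starts at 0.5 to 1.4, stops at +-2.4, stays where left. The pointer (50 mm, axis to tip) points straight uphill (scale's +x) when empty; the drive's weight swings it about 0.7 clockwise
- knob_grip (a point): Point on the knob's axis, 26 mm out from the dial face, where to grip. The knob: a 46 mm disc with a bar grip 46 mm long, 14 mm wide, its top 33 mm out from the face. Axes turn with the knob: x along the bar, towards the red zero mark; y across the bar; z out of the dial along the knob's axis, 35 degrees from vertical
- zero_mark (a point): Middle of the red zero mark, 10 mm wide, near the edge of the white dial disc, 49.5 mm from the axis; it turns with the knob. Black divisions every 18 degrees go round the dial
- tray_top (a point): Centre of the top of the steel weighing tray (black mat on it): a level plate 120 mm (x) by 200 mm (y, its length), 8 mm thick, no rim, on the rear of the scale; unloaded at (55, 0, 103) mm in the scale's frame, axes parallel to the scale's. Sprung: sinks up to 6 mm under load (about 3 mm under the drive)
- drive: Blue portable drive with a grey stripe round one end, lying by itself on the console: 112 mm (x, its length) by 48 mm (y) by 14 mm (z), about 0.12 kg. Origin: centre of its underside; z up
- jar: Squat glass jar with an aluminium lid, 60 mm across, 65 mm high, loose on the console near the drive (their places may be swapped). Leave alone. Origin: centre of its underside
- tiers: Two stacking tiers of clear acrylic, 240 x 240 mm, upper shelf 97 mm above the console, with three more blue drives on the lower shelf (part of the tiers, leave alone). Fixed; origin on the console below its middle
- hex_set: Hex key set in a black holder, about 100 x 70 x 20 mm, loose on the upper tier. Leave alone. Origin: centre of its underside
- enclosure: White plastic drive enclosure, 130 x 85 x 30 mm, loose on the upper tier. Leave alone. Origin: centre of its underside
There are look-alikes about, which are no part of the job. There is more than one size of the drive; the one meant has the size given above.

How it is judged:
By the outcome, as a careful person would: the job done as asked, in the order asked, and still so for the second after the job is handed in, with the robot touching nothing.
It also fails if it takes over 64 s, if anything falls off the work surface, if the arm or the gripper's body presses on something with over 40 N, if the wrist force passes 120 N, or if a joint passes its speed limit or range.

## Robot

A 6-joint arm with a two-finger parallel gripper is mounted at the origin on the work surface. World frame = base frame: x ahead of the robot, y to its left, z up, the work surface at z = 0. Lengths are in mm, angles in rad, forces in N, time in s.
With the tool pointing down it reaches from about 225 to 875 mm from the base axis. Payload 3.4 kg.
Tool frame: the origin (TCP) lies midway between the tips of the shut fingers; the grasp point (between the pads) lies 19 mm behind it; z points along the fingers, y is the direction in which the jaws open and shut (so a half turn about z gives the same grasp; the last joint's range is limited). The gripper opens to 85 mm and grips with 20 to 120 N. Pads are 22 mm wide; open, the fingers measure 114 mm over their backs; the gripper's body (76 mm by 85 mm) begins 54 mm behind the grasp point. The pads swing forward as they close: fully open they stand 13 mm farther back than shut.
Start: joints at [1.023, 0.276, 1.505, -0, 1.361, -0.121], TCP at [238.047, 523.447, 231.328] pointing down, gripper open.
Joint ranges: [-2.89, 2.89], [-0.75, 2.08], [0.22, 2.7], [-1.18, 4.32], [0.11, 2.71], [-2.7, 2.7]. Speed limits (rad/s): [2.57, 2.57, 3.14, 3.14, 3.14, 3.14].

## Interface

Orientations are given as a unit quaternion [w, x, y, z].
In Python, from plant import arm gives the robot as it stands. The module is installed in compiled form; this text tells all that it offers.
- The arm moves only by the tool send_rows, never from a script. Its arguments are lists of equal length, an entry for each row: "slide": the shift along the world's x, y, z in cm, a list of three; "rotation": the turn, a rotation vector about the world's x, y, z in rad, a list of three; "hand": the opening in per cent of the stroke, from 0 (shut) to 100 (fully open). In form: {"slide": [[x, y, z], ...], "rotation": [[ax, ay, az], ...], "hand": [hand, ...]}. A call has 1 to 5 rows; each row shifts and turns the commanded pose from where the row before left it; what a row does not reach is not made up. A row lasts 1/8 s, in which the tool goes at most 62.5 mm and 10.7 degrees, less where a joint would pass 70% of its speed; a pose out of reach is approached as far as the arm can. A call is refused whole if a number of a shift passes 6.25 or a number of a turn 0.188, either way. A call with a gripper value outside its range is refused whole. The fingers move at their own pace and stop on an object; "grip_force" is the grip in N (left out, the last holds). Time passes only in rows, so rows that do not move let the fingers close. It gives the time, the measured TCP pose, the force and the opening at its end, in the units of the state.
- arm.read_state(): the state, without advancing time (a new reading comes with each control period).
- arm.grab_frame(name): name is "scene" or "top"; returns (picture, depth): 400x640x3 uint8, red, green, blue; 400x640 float32, mm along the optical axis (not along the pixel's ray), 0 where there is no reading.
- arm.camera_params(name): a dict with "vertical_fov" (degrees; the focal length in pixels is half the picture's height over the tangent of half this angle, whatever the lens; pixels are square), "cx", "cy" (the principal point, pixels), "dist" ([k1, k2, p1, p2, k3] as OpenCV has them; the pictures are not rectified), "R" (3x3) and "t" (3): a world point X has camera coordinates R X + t. Camera axes: x right, y down, z forward; pixel columns grow to the right and rows downward; lengths in mm; the calibration is good to about 2 mm. A picture is of the moment at which its call begins. camera_params takes no time and is no camera call.
- arm.close_job(): hands the job in, once; it reports no verdict.
Trained networks look in the newest picture that a camera, given by its name, has taken for a name from the list of things; names that differ only in an ending like _2 or _b are one class to them, and where a whole thing is asked for, a point or a joint stands for the part that bears it (a point fixed in the world has none). Each returns a list of dicts, best first, with "conf" (0 to 1); they miss things now and then, are a little off and sometimes report something else, mostly with a low value. They report only what shows in the picture. A call takes as long as a camera call. They do not tell look-alikes from the thing itself.
- arm.spot_in(camera, name): "extent" ([centre column, centre row, width, height] in pixels, round what is visible of it).
- arm.outline_of(camera, name): "mask" (400x640 bool, what is visible of it) and "extent" ([centre column, centre row, width, height] in pixels, round what is visible of it).
- arm.mark_of(camera, name): "location" ([row, column] in pixels: a listed point, or the origin of a listed thing).
The state is a dict: "t": time; "q": joint angles; "qd": joint speeds; "effort": joint torques, N m; "position": TCP position; "eef_rot": TCP orientation; "force": force on the tool from outside, world axes, zero at the start; "moment": the same for the moment, N m; "finger_gap": finger opening in mm.
Only numpy, scipy, OpenCV 4.12 (cv2) and the standard library are available. Lean on these libraries where they do the work, as an engineer would, in place of code of your own. Each camera call takes 0.05 s, during which the arm holds its last target. There are 200 camera calls.

## Working session

There is one attempt and no reset: what is moved stays moved. The work goes in short steps, Python scripts to look and compute and a tool call to move; the robot and the scene stay as the last step left them, time stands still between calls to the robot, and variables do not carry over. Pictures are saved under pics/ and viewed, about 8 in all and at most 12, crops included, and the job is handed in when it is done.

Besides the shell and the picture viewer there is one more tool, called after "Call:" as name(argument=value, ...) on one line, values as JSON. send_rows: Moves the arm, as the interface text tells. Its arguments: {"type":"object","properties":{"slide":{"type":"array","items":{"type":"array","items":{"type":"number"}}},"rotation":{"type":"array","items":{"type":"array","items":{"type":"number"}}},"hand":{"type":"array","items":{"type":"number"}},"grip_force":{"type":"number"}},"required":["slide","rotation","hand"]}

```bash
mkdir -p pics; cat > h.py <<'E'
import numpy as np, cv2
from plant import arm
def cam(n):
    p=arm.camera_params(n); f=200/np.tan(np.radians(p["vertical_fov"])/2)
    return np.array([[f,0,p["cx"]],[0,f,p["cy"]],[0,0,1]]),np.array(p["dist"],float),np.array(p["R"]),np.array(p["t"])
def world(n,uv,d):
    K,D,R,t=cam(n); uv=np.array(uv,float).reshape(-1,1,2)
    n_=cv2.undistortPoints(uv,K,D).reshape(-1,2); d=np.atleast_1d(d).reshape(-1,1)
    return (np.hstack([n_*d,d*np.ones((len(n_),1))])-t)@R
def ray(n,uv,z):
    "intersection with plane z"
    a=world(n,uv,1.); K,D,R,t=cam(n); c=-R.T@t; v=a-c
    return c+v*((z-c[2])/v[:,2:3])
def pix(n,X):
    K,D,R,t=cam(n); return cv2.projectPoints(np.array(X,float).reshape(-1,1,3),cv2.Rodrigues(R)[0],t,K,D)[0].reshape(-1,2)
def save(im,f): cv2.imwrite(f,np.ascontiguousarray(im[:,:,::-1]))
E
python3 - <<'E'
from h import *
for n in("scene","top"):
    im,d=arm.grab_frame(n); save(im,f"pics/{n}0.png"); np.save(n+"0.npy",d); np.save(n+"0i.npy",im)
    for k in("drive","jar","scale","knob_grip","zero_mark","tray_top","tiers"):
        print(n,k,[(np.round(o["location"]),round(o["conf"],2)) for o in arm.mark_of(n,k)][:4])
    print(n,[(np.round(o["extent"]),round(o["conf"],2)) for o in arm.outline_of(n,"drive")])
print(arm.read_state())
E
```

```text
scene drive [(array([265., 412.]), 0.84), (array([287., 446.]), 0.74), (array([249., 359.]), 0.68), (array([193., 313.]), 0.37)]
scene jar [(array([238., 445.]), 0.73)]
scene scale [(array([220., 308.]), 0.87)]
scene knob_grip [(array([196., 318.]), 0.88), (array([146., 240.]), 0.67)]
scene zero_mark [(array([204., 321.]), 0.65)]
scene tray_top []
scene tiers [(array([264., 410.]), 0.75), (array([148., 234.]), 0.66)]
scene [(array([413., 264.,  15.,  32.]), 0.88), (array([363., 248.,  31.,  41.]), 0.78), (array([448., 286.,  13.,  21.]), 0.63)]
top drive [(array([181., 204.]), 0.82), (array([176., 251.]), 0.66), (array([180., 160.]), 0.61), (array([228., 473.]), 0.18)]
top jar [(array([236., 184.]), 0.93)]
top scale [(array([180., 322.]), 0.85)]
top knob_grip [(array([197., 317.]), 0.9)]
top zero_mark [(array([187., 306.]), 0.85)]
top tray_top [(array([156., 326.]), 0.63)]
top tiers [(array([228., 444.]), 0.75)]
top [(array([159., 180.,  13.,  25.]), 0.87), (array([202., 182.,  24.,  36.]), 0.85), (array([251., 177.,  43.,  47.]), 0.82), (array([181., 232.,  21.,  19.]), 0.63)]
{'t': 0.9, 'q': array([ 1.02302874e+00,  2.75849384e-01,  1.50489852e+00, -5.31655671e-06,
        1.36071600e+00, -1.20958390e-01]), 'qd': array([ 0.00115986, -0.00079959,  0.00096618, -0.00176762, -0.00164064,
       -0.00099899]), 'effort': array([-4.53241209e-04, -4.16638505e+01, -2.46103173e+01,  1.45965537e-04,
       -2.36328354e-06, -2.41956769e-06]), 'position': array([238.02862231, 523.44396397, 231.35749432]), 'eef_rot': array([2.35813544e-05, 2.11787944e-01, 9.77315641e-01, 5.99557806e-05]), 'force': array([0.23868321, 0.30254448, 0.77241188]), 'moment': array([-0.00503748,  0.00306012,  0.02696846]), 'finger_gap': 85.12817412101948}
```

View pics/scene0.png

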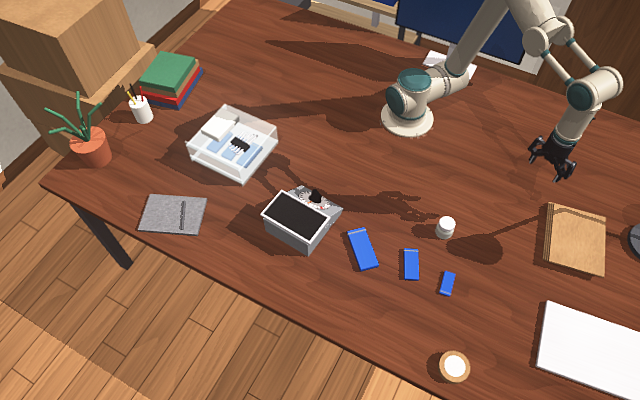

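View pics/top0.png

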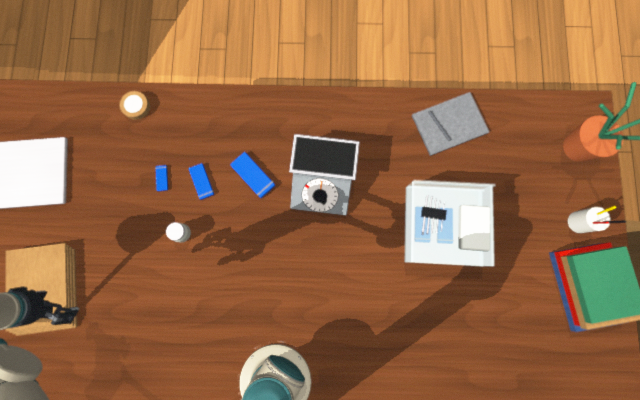

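The scene shows three blue drives on the console, at top pixels (161,179), (202,181) and (252,175). The jar is at (178,232), the scale at (323,175) and the tiers at (450,224). Next I measure each drive's size to tell them apart.

```bash
python3 - <<'E'
from h import *
im=np.load("top0i.npy"); d=np.load("top0.npy")
hsv=cv2.cvtColor(im,cv2.COLOR_RGB2HSV)
m=((hsv[...,0]>100)&(hsv[...,0]<130)&(hsv[...,1]>140)).astype(np.uint8); m[:,290:]=0
n,l,s,c=cv2.connectedComponentsWithStats(m)
for i in range(1,n):
    if s[i,4]<60: continue
    uv=np.argwhere(l==i)[:,::-1]; dd=d[uv[:,1],uv[:,0]]; P=world("top",uv,dd); z=np.median(P[:,2])
    P=ray("top",uv,z); r=cv2.minAreaRect(P[:,:2].astype(np.float32)); print(s[i],"z",z,r)
K,D,R,t=cam("top"); print("f",K[0,0],"cam",-R.T@t, "mm/px",np.median(d)/K[0,0])
# scale
for nm,uv in dict(knob=(317,197),zero=(306,187),tray=(326,156)).items():
    print(nm,world("top",uv,d[uv[1],uv[0]]))
# tray mat
v=hsv[...,2]; tm=((im.max(2)<45)).astype(np.uint8); n,l,s,c=cv2.connectedComponentsWithStats(tm)
for i in range(1,n):
    if 270<c[i][0]<370 and 120<c[i][1]<220 and s[i,4]>40:
        uv=np.argwhere(l==i)[:,::-1]; P=world("top",uv,d[uv[:,1],uv[:,0]]); z=np.median(P[:,2]); P=ray("top",uv,z); print(s[i],z,cv2.minAreaRect(P[:,:2].astype(np.float32)))
a=cv2.resize(im[130:245,140:290],None,fx=5,fy=5,interpolation=cv2.INTER_CUBIC)
b=cv2.resize(im[125:225,280:370],None,fx=5.75,fy=5.75,interpolation=cv2.INTER_CUBIC)[:575]
save(np.hstack([cv2.resize(a,(400,307)),cv2.resize(b,(345,383))[:307]]),"pics/c1.png")
save(b,"pics/c2.png"); print(b.shape)
E
```

```text
[231 152  40  42 793] z 19.01139438710302 ((636.7733764648438, 100.50332641601562), (131.44134521484375, 64.38667297363281), 43.73043441772461)
[156 165  12  26 269] z 10.215019073811991 ((615.2125854492188, 388.4893798828125), (82.85118103027344, 35.47260665893555), 4.957923889160156)
[189 164  23  32 440] z 13.45257139908487 ((612.6407470703125, 262.5803527832031), (97.15863037109375, 47.956520080566406), 23.50157928466797)
[259 183  16  15  72] z 18.153422418825073 ((579.661376953125, 45.894439697265625), (11.556486129760742, 61.15227508544922), 47.27009201049805)
f 404.14796305824314 cam [ 335.84569386 -120.06880235 1290.16061283] mm/px 3.2131031466060707
knob [[ 548.5280368  -116.51835368   83.70727156]]
zero [[582.17165879 -81.89035948  66.73524606]]
tray [[ 671.3126778  -141.30109729  105.43215721]]
[314 190  12  13 123] 75.62183936898155 ((553.2743530273438, -124.04013061523438), (37.20297622680664, 33.62266159057617), 0.9611160755157471)
(575, 518, 3)
```

View pics/c1.png

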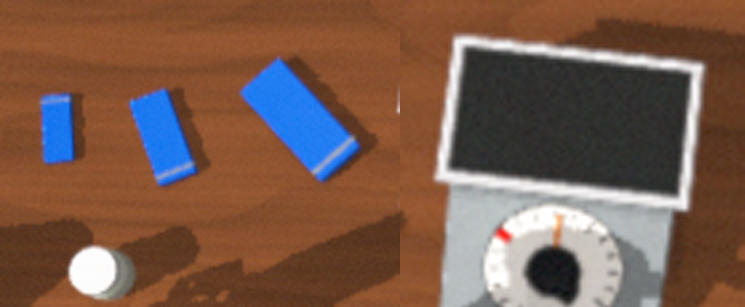

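View pics/c2.png

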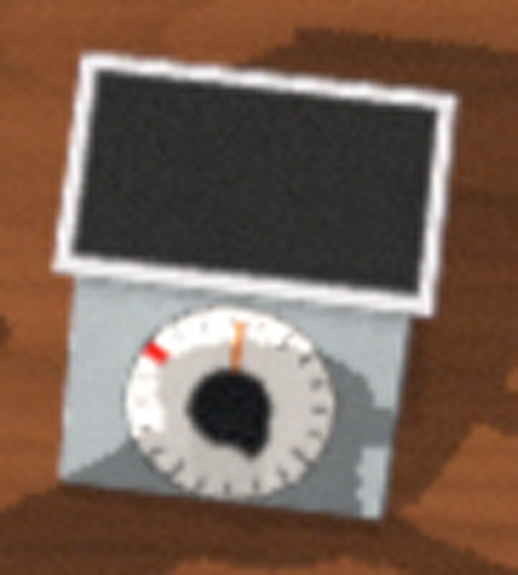

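Drive candidates, by top pixel:
- (161,179): about 83 x 35 x 10 mm, too small.
- (202,181): 48 mm wide and 13.5 mm high, which fits.
- (252,175): over 131 x 64 x 19 mm, too big.

The crop confirms the middle one, with its grey stripe at the lower end. In the same crop the red mark is about 45° counterclockwise of the pointer.

```bash
cat >> h.py <<'E'
from scipy.spatial.transform import Rotation as Rn
def scalefit(im,d):
    P=None
    vv,uu=np.mgrid[110:200,275:375]; uv=np.c_[uu.ravel(),vv.ravel()]
    P=world("top",uv,d[uv[:,1],uv[:,0]])
    s=uv[(P[:,2]>97)&(P[:,2]<112)]; m=np.zeros((400,640),np.uint8); m[s[:,1],s[:,0]]=1
    m=cv2.morphologyEx(m,cv2.MORPH_OPEN,np.ones((3,3))); s=np.argwhere(m)[:,::-1]
    r=cv2.minAreaRect(ray("top",s,103)[:,:2].astype(np.float32)); c=ray("top",s,103)[:,:2].mean(0)
    return c,r
def redang(n,im,O,yaw):
    hsv=cv2.cvtColor(im,cv2.COLOR_RGB2HSV); u,v=pix(n,[O+Rn.from_euler('z',yaw).apply([-56,0,52.5])])[0]
    m=(((hsv[...,0]<8)|(hsv[...,0]>172))&(hsv[...,1]>150)&(hsv[...,2]>110)); yy,xx=np.nonzero(m)
    k=np.hypot(xx-u,yy-v)<28; yy,xx=yy[k],xx[k]
    if len(xx)==0: return None
    Rs=Rn.from_euler('z',yaw)*Rn.from_euler('y',-np.radians(35)); C=O+Rn.from_euler('z',yaw).apply([-56,0,52.5])
    a=world(n,[[xx.mean(),yy.mean()]],1.)[0]; K,D,R,t=cam(n); c=-R.T@t; N=Rs.apply([0,0,1])
    X=c+(a-c)*(((C-c)@N)/((a-c)@N)); l=Rs.inv().apply(X-C); return len(xx),np.arctan2(l[1],l[0]),np.hypot(l[0],l[1])
E
python3 - <<'E'
from h import *
im=np.load("top0i.npy"); d=np.load("top0.npy")
c,r=scalefit(im,d); print(c,r)
hsv=cv2.cvtColor(im,cv2.COLOR_RGB2HSV)
m=((hsv[...,0]>100)&(hsv[...,0]<130)&(hsv[...,1]>110)); m[:,:185]=0; m[:,217:]=0; m[:160]=0;m[203:]=0
uv=np.argwhere(m)[:,::-1]; P=ray("top",uv,14)[:,:2].astype(np.float32); print("drive",cv2.minAreaRect(P),P.mean(0))
a=r[2]; a=a-90 if a>45 else a
for off in(0,):
    yaw=np.radians(a); O=np.r_[r[0],0]-Rn.from_euler('z',yaw).apply([55,0,0]); print("O",O,yaw)
    for n,i in(("top",im),("scene",np.load("scene0i.npy"))): print(n,redang(n,i,O,yaw))
    C=O+Rn.from_euler('z',yaw).apply([-56,0,52.5]); print("dial",C)
E
```

```text
[ 669.75834593 -135.09235702] ((670.0164184570312, -134.98947143554688), (199.52713012695312, 120.32280731201172), 84.47701263427734)
drive ((605.9832763671875, 259.6279602050781), (113.48957061767578, 48.782264709472656), 23.497421264648438) [606.46063 259.87662]
O [ 615.27174691 -129.69599077    0.        ] -0.09639431407790856
top (5, np.float64(1.0115390610436839), np.float64(49.87739638328199))
scene (2, np.float64(1.0403944350731678), np.float64(52.24598435801081))
dial [ 559.5317177  -124.30626501   52.5       ]
```

```bash
cat >> h.py <<'E'
YAW=-0.0964; O=np.array([615.3,-129.7,0]); RS=Rn.from_euler('z',YAW)*Rn.from_euler('y',-np.radians(35)); N=RS.apply([0,0,1])
C=O+Rn.from_euler('z',YAW).apply([-56,0,52.5])
def Rwxyz(q): return Rn.from_quat([q[1],q[2],q[3],q[0]])
def go(p,Rt,s=None):
    s=s or arm.read_state(); dp=(p-s["position"])/10; rv=(Rt*Rwxyz(s["eef_rot"]).inv()).as_rotvec()
    print("cm",dp.round(2),"rv",rv.round(4),"rows",np.ceil(max(np.linalg.norm(dp)/6.2,np.linalg.norm(rv)/.185)),"q",s["q"].round(2)); return dp,rv
def knobR(th,sg): # tool z=-N, y=sg*knob y
    A=RS*Rn.from_euler('z',th); y=sg*A.apply([0,1,0]); z=-N; return Rn.from_matrix(np.c_[np.cross(y,z),y,z])
E
python3 - <<'E'
from h import *
for s in(1,-1): go(C+N*110,knobR(1.02,s)); print((knobR(1.02,s).apply([0,1,0])).round(2))
print(N)
E
```

```text
cm [ 25.87 -64.17  -8.88] rv [-0.4593 -0.472   1.3054] rows 12.0 q [ 1.02  0.28  1.5  -0.    1.36 -0.12]
[-0.64  0.59 -0.49]
cm [ 25.87 -64.17  -8.88] rv [ 0.5005 -0.4867 -1.7286] rows 12.0 q [ 1.02  0.28  1.5  -0.    1.36 -0.12]
[ 0.64 -0.59  0.49]
[-0.57091339  0.05520717  0.81915204]
```

Call:
send_rows(slide=[[2.1, -5.3, 0], [2.1, -5.3, 0], [2.1, -5.3, 0], [2.1, -5.3, 0], [2.1, -5.3, 0]], rotation=[[0.042, -0.04, -0.144], [0.042, -0.04, -0.144], [0.042, -0.04, -0.144], [0.042, -0.04, -0.144], [0.042, -0.04, -0.144]], hand=[50, 50, 50, 50, 50])

```text
t: 1.52
position: [343.4, 256.8, 231.7]
eef_rot: [0.075, 0.541, 0.829, 0.122]
force: [1.1, 0.2, 0.3]
finger_gap: 42.7
```

Call:
send_rows(slide=[[2.1, -5.3, 0], [2.1, -5.3, 0], [2.1, -5.3, 0], [2.1, -5.3, 0], [2.1, -5.3, 0]], rotation=[[0.042, -0.04, -0.144], [0.042, -0.04, -0.144], [0.042, -0.04, -0.144], [0.042, -0.04, -0.144], [0.042, -0.04, -0.144]], hand=[50, 50, 50, 50, 50])

```text
t: 2.15
position: [448.2, -8.6, 232.0]
eef_rot: [0.137, 0.787, 0.557, 0.224]
force: [0.8, 0.2, 0.2]
finger_gap: 42.7
```

```bash
python3 - <<'E'
from h import *
go(C+N*110,knobR(1.02,-1)); print(arm.read_state()["finger_gap"])
E
```

```text
cm [  4.85 -10.96  -8.94] rv [ 0.0776 -0.0796 -0.2849] rows 3.0 q [-0.34 -0.18  2.13  0.31  0.73 -0.19]
42.68106742557845
```

Call:
send_rows(slide=[[1.2, -2.7, -2.2], [1.2, -2.7, -2.2], [1.2, -2.8, -2.2], [1.2, -2.8, -2.3], [0, 0, 0]], rotation=[[0.0195, -0.02, -0.071], [0.0195, -0.02, -0.071], [0.0195, -0.02, -0.071], [0.0195, -0.02, -0.071], [0, 0, 0]], hand=[50, 50, 50, 50, 50])

```text
t: 2.78
position: [495.6, -117.4, 140.6]
eef_rot: [0.157, 0.854, 0.427, 0.254]
force: [0.2, -0.9, -0.2]
finger_gap: 42.9
```

```bash
python3 - <<'E'
from h import *
s=arm.read_state()
go(C+N*110,knobR(1.02,-1)); go(C+N*45,knobR(1.02,-1));print(s["force"])
for n in("scene","top"):
    im,d=arm.grab_frame(n); u,v=pix(n,[C+N*60])[0].astype(int); save(cv2.resize(im[v-35:v+35,u-45:u+45],None,fx=5,fy=5,interpolation=cv2.INTER_CUBIC),f"pics/{n}1.png")
a=cv2.imread("pics/scene1.png");b=cv2.imread("pics/top1.png");cv2.imwrite("pics/k1.png",cv2.resize(np.hstack([a,b]),(800,311)))
E
```

```text
cm [ 0.11 -0.08  0.2 ] rv [-0.0021 -0.005  -0.0039] rows 1.0 q [-0.56  0.04  2.26  0.75  0.39 -0.56]
cm [ 3.83 -0.44 -5.12] rv [-0.0021 -0.005  -0.0039] rows 2.0 q [-0.56  0.04  2.26  0.75  0.39 -0.56]
[ 0.17326743 -0.86884209 -0.16573228]
```

View pics/k1.png

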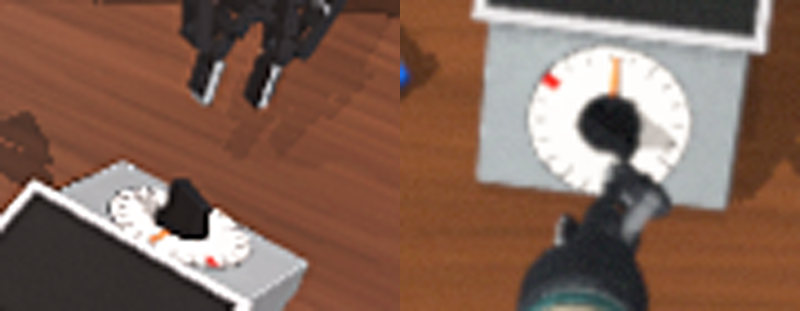

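The fingers are astride the knob axis. In the top view the red mark is at crop (552,80) and the pointer at (615,75). Descending along the axis.

Call:
send_rows(slide=[[1.9, -0.2, -2.6], [1.9, -0.2, -2.5], [0, 0, 0]], rotation=[[-0.002, -0.005, -0.004], [0, 0, 0], [0, 0, 0]], hand=[50, 50, 50])

```text
t: 3.25
position: [534.6, -119.3, 91.0]
eef_rot: [0.159, 0.853, 0.427, 0.256]
force: [-0.8, 0.9, 0.1]
finger_gap: 42.5
```

Call:
send_rows(slide=[[0.6, -0.1, -0.9], [0.6, 0, -0.9], [0.6, -0.1, -0.8], [0, 0, 0]], rotation=[[0, 0, 0], [0, 0, 0], [0, 0, 0], [0, 0, 0]], hand=[50, 50, 50, 50])

```text
t: 3.75
position: [552.4, -122.0, 66.8]
eef_rot: [0.161, 0.852, 0.426, 0.257]
force: [-0.3, -0.3, 0.0]
finger_gap: 42.8
```

```bash
python3 - <<'E'
from h import *
s=arm.read_state(); print(s["force"],s["moment"]); go(C+N*12,knobR(1.02,-1)); print((s["position"]-C)@N)
im,d=arm.grab_frame("scene"); u,v=pix("scene",[C+N*30])[0].astype(int); save(cv2.resize(im[v-35:v+35,u-45:u+45],None,fx=7,fy=7,interpolation=cv2.INTER_CUBIC),"pics/k2.png")
E
```

```text
[-0.31469553 -0.25534369  0.00175326] [ 0.03871666  0.24878103 -0.02334383]
cm [ 0.03 -0.17 -0.45] rv [ 0.0025  0.0052 -0.0038] rows 1.0 q [-0.48  0.26  2.28  1.47  0.22 -1.24]
15.944145857317768
```

View pics/k2.png

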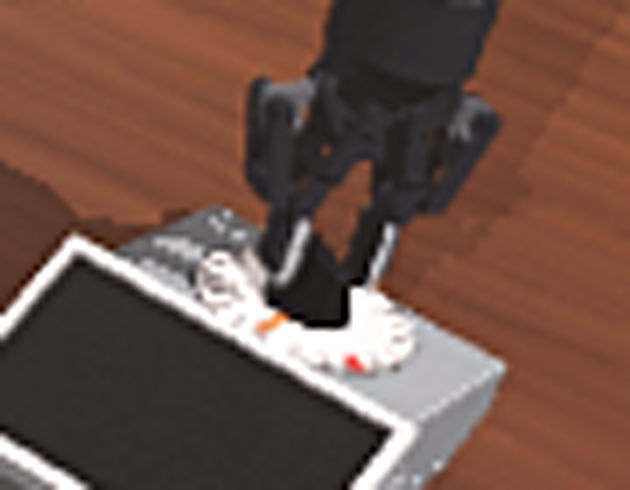

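The fingers straddle the bar cleanly. The red mark is at crop (353,362) and the pointer at (272,322). Going 4 mm deeper, then closing.

Call:
send_rows(slide=[[0, -0.1, -0.4], [0, 0, 0]], rotation=[[0, 0, 0], [0, 0, 0]], hand=[50, 50])

```text
t: 4.05
position: [552.0, -123.3, 62.4]
eef_rot: [0.161, 0.852, 0.426, 0.257]
force: [0.5, -0.2, -0.3]
finger_gap: 42.6
```

Call:
send_rows(slide=[[0, 0, 0], [0, 0, 0], [0, 0, 0], [0, 0, 0], [0, 0, 0]], rotation=[[0, 0, 0], [0, 0, 0], [0, 0, 0], [0, 0, 0], [0, 0, 0]], hand=[40, 30, 20, 10, 5], grip_force=40)

```text
t: 4.68
position: [552.5, -124.1, 62.0]
eef_rot: [0.161, 0.853, 0.426, 0.256]
force: [-2.2, -0.6, 5.6]
finger_gap: 13.0
```

```bash
python3 - <<'E'
from h import *
s=arm.read_state(); print(s["force"],s["moment"],s["finger_gap"]); go(C+N*12,knobR(1.02,-1)); go(s["position"],knobR(0,-1));print((N*-.18).round(4))
y=Rwxyz(s["eef_rot"]).apply([0,1,0]); l=RS.inv().apply(y); print("jaw angle",np.arctan2(-l[1],-l[0])-np.pi/2)
n="top"; im,d=arm.grab_frame(n); print(redang(n,im,O,YAW)); n="scene"; im,d=arm.grab_frame(n); print(redang(n,im,O,YAW))
E
```

```text
[-2.2326781  -0.55460079  5.61974501] [-0.06880973  0.10424216 -0.08038598] 12.972084035714564
cm [0.02 0.04 0.03] rv [ 0.003   0.0043 -0.0019] rows 1.0 q [-0.49  0.27  2.28  1.53  0.22 -1.31]
cm [0. 0. 0.] rv [ 0.5871 -0.0531 -0.8362] rows 6.0 q [-0.49  0.27  2.28  1.53  0.22 -1.31]
[ 0.1028 -0.0099 -0.1474]
jaw angle 1.0230889395972582
(6, np.float64(1.0018528232353274), np.float64(50.12111560804058))
(3, np.float64(1.0554620043409815), np.float64(53.25933759686117))
```

Gripped at 13 mm, and the jaw angle of 1.02 agrees with the cameras. Turning by -1.02 about the dial normal.

Call:
send_rows(slide=[[0, 0, 0], [0, 0, 0], [0, 0, 0], [0, 0, 0], [0, 0, 0]], rotation=[[0.058, -0.0056, -0.084], [0.058, -0.0056, -0.084], [0.058, -0.0056, -0.084], [0.058, -0.0056, -0.084], [0.058, -0.0056, -0.084]], hand=[5, 5, 5, 5, 5])

```text
t: 5.4
position: [551.9, -123.1, 61.5]
eef_rot: [0.091, 0.933, 0.195, 0.288]
force: [-3.1, 1.2, 5.1]
finger_gap: 13.1
```

Call:
send_rows(slide=[[0, 0, 0], [0, 0, 0], [0, 0, 0], [0, 0, 0], [0, 0, 0]], rotation=[[0.058, -0.0056, -0.084], [0.058, -0.0056, -0.084], [0.058, -0.0056, -0.084], [0.058, -0.0056, -0.084], [0.058, -0.0056, -0.084]], hand=[5, 5, 5, 5, 5])

```text
t: 6.02
position: [551.8, -121.9, 61.4]
eef_rot: [0.016, 0.953, -0.047, 0.3]
force: [-2.9, 3.0, 5.2]
finger_gap: 12.6
```

```bash
cat > chk.py <<'E'
from h import *
import sys
s=arm.read_state(); print(s["force"],s["moment"],s["finger_gap"],s["q"].round(2))
y=Rwxyz(s["eef_rot"]).apply([0,1,0]); l=RS.inv().apply(y); print("jaw angle",np.arctan2(-l[1],-l[0])-np.pi/2)
for n in("scene","top"):
    im,d=arm.grab_frame(n); print(redang(n,im,O,YAW)); u,v=pix(n,[C])[0].astype(int); save(cv2.resize(im[v-32:v+32,u-32:u+32],(390,390),interpolation=cv2.INTER_CUBIC),f"pics/t_{n}.png")
cv2.imwrite(sys.argv[1],np.hstack([cv2.imread("pics/t_scene.png"),cv2.imread("pics/t_top.png")]))
E
python3 chk.py pics/k3.png
```

```text
[-2.93913556  2.97065565  5.19909927] [0.52903417 0.17152886 0.40191899] 12.645459164548308 [-0.48  0.27  2.28  1.51  0.21 -0.26]
jaw angle -0.0017402651541607028
(2, np.float64(0.022549903205783987), np.float64(46.06577110502723))
(5, np.float64(-0.01984157471680761), np.float64(52.61917947817093))
```

View pics/k3.png

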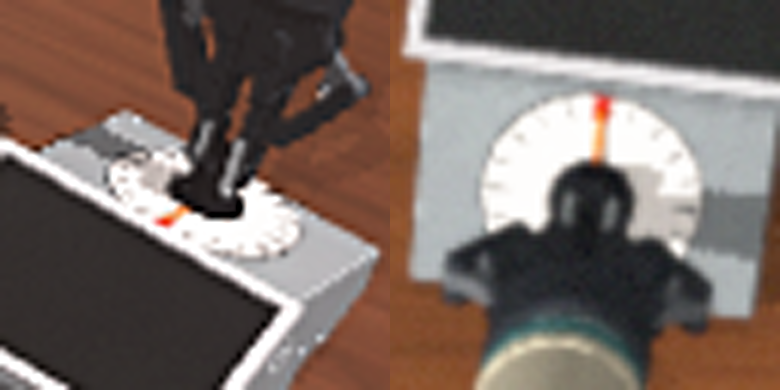

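The red mark now lies under the pointer tip: (602,103) on the pointer line in the top view. Releasing and backing off along the axis.

Call:
send_rows(slide=[[0, 0, 0], [0, 0, 0], [0, 0, 0], [-1.1, 0.1, 1.6], [-1.7, 0.2, 2.5]], rotation=[[0, 0, 0], [0, 0, 0], [0, 0, 0], [0, 0, 0], [0, 0, 0]], hand=[25, 45, 50, 50, 50])

```text
t: 6.75
position: [523.7, -120.6, 101.7]
eef_rot: [0.017, 0.953, -0.047, 0.299]
force: [0.9, 1.2, -0.2]
finger_gap: 42.6
```

Call:
send_rows(slide=[[-2.3, 0.2, 3.3], [-2.3, 0.2, 3.3], [-2.0, 1, 3.3], [0, 2, 2], [0, 0, 0]], rotation=[[0, 0, 0], [0, 0, 0], [0, 0, 0], [0, 0, 0], [0, 0, 0]], hand=[50, 60, 70, 80, 90])

```text
t: 7.38
position: [458.7, -86.2, 223.2]
eef_rot: [0.019, 0.952, -0.045, 0.302]
force: [-0.1, 0.2, 0.1]
finger_gap: 77.0
```

```bash
cat >> h.py <<'E'
def downR(ang): # tool down, jaw y at angle ang in world
    y=np.array([np.cos(ang),np.sin(ang),0]); z=np.array([0,0,-1.]); return Rn.from_matrix(np.c_[np.cross(y,z),y,z])
E
python3 chk.py pics/k4.png; python3 - <<'E'
from h import *
for a in(113.5-180,113.5): go(np.array([606,260,120.]),downR(np.radians(a)))
im,d=arm.grab_frame("top")
hsv=cv2.cvtColor(im,cv2.COLOR_RGB2HSV)
o=((hsv[...,0]>=9)&(hsv[...,0]<20)&(hsv[...,1]>150)&(hsv[...,2]>170)); yy,xx=np.nonzero(o); u,v=pix("top",[C])[0]; k=np.hypot(xx-u,yy-v)<20; print("pointer px",np.c_[xx,yy][k].tolist(),pix("top",[C,C+RS.apply([50,0,3])]))
E
```

```text
[-0.14850553  0.24500652  0.09985918] [-0.03053456  0.24727016 -0.0325444 ] 77.00140934262133 [-0.52 -0.17  2.19  0.43  0.59  0.85]
jaw angle 0.0042115380534857305
(2, np.float64(0.022549903205783987), np.float64(46.06577110502723))
(5, np.float64(-0.01984157471680761), np.float64(52.61917947817093))
cm [ 14.8   34.64 -10.07] rv [-0.0899  0.6097  0.4906] rows 7.0 q [-0.52 -0.16  2.19  0.43  0.59  0.85]
cm [ 14.8   34.64 -10.07] rv [ 0.8133  0.1199 -2.5286] rows 15.0 q [-0.52 -0.16  2.19  0.43  0.59  0.85]
pointer px [[321, 181], [321, 182], [321, 185], [321, 186]] [[319.5686054  195.30044004]
 [321.11936998 180.92064972]]
```

View pics/k4.png

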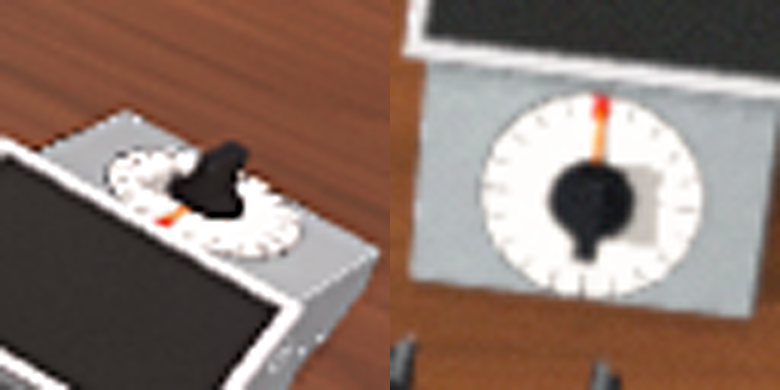

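The dial is unobstructed and the zero sits under the pointer: the scene camera reads +0.02 and the top camera -0.02. Now to the drive.

Call:
send_rows(slide=[[1.85, 4.3, 0], [1.85, 4.3, 0], [1.85, 4.3, 0], [1.85, 4.3, -1], [1.85, 4.3, -1]], rotation=[[-0.0112, 0.0762, 0.0613], [-0.0112, 0.0762, 0.0613], [-0.0112, 0.0762, 0.0613], [-0.0112, 0.0762, 0.0613], [-0.0112, 0.0762, 0.0613]], hand=[85, 85, 85, 85, 85])

```text
t: 8.15
position: [551.2, 129.7, 199.0]
eef_rot: [0.007, 0.987, 0.112, 0.113]
force: [1.4, -0.5, 0.4]
finger_gap: 72.2
```

Call:
send_rows(slide=[[1.85, 4.3, -2.5], [1.85, 4.3, -2.5], [1.85, 4.3, -3], [0, 0, 0]], rotation=[[-0.0112, 0.0762, 0.0613], [-0.0112, 0.0762, 0.0613], [-0.0112, 0.0762, 0.0613], [0, 0, 0]], hand=[85, 85, 85, 85])

```text
t: 8.65
position: [606.3, 259.4, 112.8]
eef_rot: [-0.0, 0.979, 0.204, -0.005]
force: [-0.9, -0.2, 0.0]
finger_gap: 72.6
```

```bash
python3 - <<'E'
from h import *
go(np.array([606,260,40.]),downR(np.radians(-66.5))); go(np.array([606,260,1.]),downR(np.radians(-66.5)))
E
```

```text
cm [-0.03  0.06 -7.28] rv [ 0.0017 -0.0104 -0.0012] rows 2.0 q [0.3  0.48 1.48 0.   1.19 1.46]
cm [ -0.03   0.06 -11.18] rv [ 0.0017 -0.0104 -0.0012] rows 2.0 q [0.3  0.48 1.48 0.   1.19 1.46]
```

Call:
send_rows(slide=[[0, 0, -4], [0, 0, -3.2], [0, 0, 0]], rotation=[[0.002, -0.01, -0.001], [0, 0, 0], [0, 0, 0]], hand=[85, 85, 85])

```text
t: 9.02
position: [603.4, 255.6, 46.0]
eef_rot: [0.0, 0.979, 0.202, 0.002]
force: [-0.9, 0.5, 0.4]
finger_gap: 72.4
```

```bash
python3 - <<'E'
from h import *
go(np.array([606,260,1.]),downR(np.radians(-66.5)))
for n in("scene","top"):
    im,d=arm.grab_frame(n); u,v=pix(n,[606,260,14])[0].astype(int); save(cv2.resize(im[v-32:v+32,u-32:u+32],(390,390),interpolation=cv2.INTER_CUBIC),f"pics/t_{n}.png")
cv2.imwrite("pics/d1.png",np.hstack([cv2.imread("pics/t_scene.png"),cv2.imread("pics/t_top.png")]))
E
```

```text
cm [ 0.26  0.44 -4.5 ] rv [0.0001 0.0032 0.0032] rows 1.0 q [ 0.3   0.53  1.58 -0.    1.03  1.46]
```

View pics/d1.png

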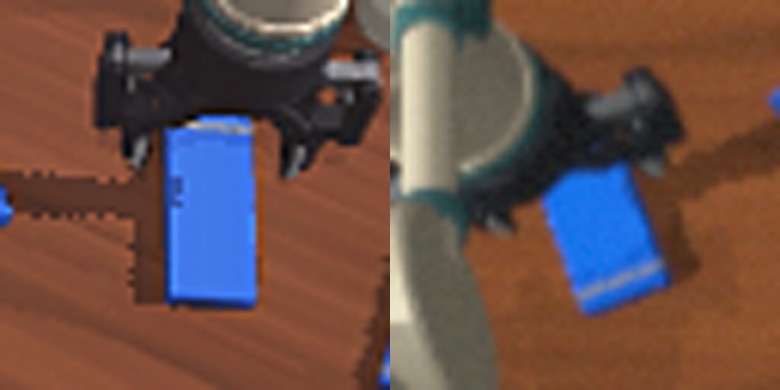

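The fingers straddle the drive, with clearance on both sides. Now the small correction, going down in steps and closing.

Call:
send_rows(slide=[[0.25, 0.4, -2], [0, 0, -2.4], [0, 0, 0]], rotation=[[0, 0.003, 0.003], [0, 0, 0], [0, 0, 0]], hand=[85, 85, 85])

```text
t: 9.5
position: [607.4, 261.2, 3.5]
eef_rot: [-0.0, 0.979, 0.204, 0.002]
force: [-0.2, -0.1, 0.7]
finger_gap: 72.6
```

Call:
send_rows(slide=[[0, 0, 0], [0, 0, 0], [0, 0, 0], [0, 0, 0], [0, 0, 0]], rotation=[[0, 0, 0], [0, 0, 0], [0, 0, 0], [0, 0, 0], [0, 0, 0]], hand=[72, 64, 56, 48, 44], grip_force=35)

```text
t: 10.12
position: [609.4, 261.9, 6.6]
eef_rot: [-0.0, 0.979, 0.204, 0.005]
force: [-1.5, 1.1, 5.4]
finger_gap: 46.5
```

```bash
python3 - <<'E'
from h import *
s=arm.read_state(); print(s["position"],s["force"],s["moment"],s["finger_gap"])
go(np.array([606,260,1.]),downR(np.radians(-66.5)))
E
```

```text
[609.43878594 261.8905153    6.57155935] [-1.49707256  1.13353146  5.44287202] [ 0.08407786  0.17304207 -0.01857009] 46.54701942307782
cm [-0.34 -0.19 -0.56] rv [-0.003   0.0098 -0.0007] rows 1.0 q [ 0.3   0.58  1.6  -0.    0.95  1.46]
```

Call:
send_rows(slide=[[0, 0, 0.5], [0, 0, 1], [0, 0, 1.5], [0, 0, 0]], rotation=[[0, 0, 0], [0, 0, 0], [0, 0, 0], [0, 0, 0]], hand=[44, 44, 44, 44])

```text
t: 10.62
position: [610.1, 261.9, 37.2]
eef_rot: [-0.0, 0.979, 0.204, 0.006]
force: [0.4, -0.6, -0.8]
finger_gap: 46.7
```

```bash
python3 - <<'E'
from h import *
s=arm.read_state(); print(s["position"],s["force"],s["moment"],s["finger_gap"])
ims=[]
for n in("scene","top"):
    im,d=arm.grab_frame(n); u,v=pix(n,[606,260,40])[0].astype(int); ims.append(cv2.resize(im[v-32:v+32,u-32:u+32],(390,390),interpolation=cv2.INTER_CUBIC))
save(np.hstack(ims),"pics/d2.png")
E
```

```text
[610.08285965 261.8515974   37.16591023] [ 0.42515292 -0.61929429 -0.76289453] [ 0.00103465 -0.03943197  0.00562361] 46.71766229734545
```

View pics/d2.png

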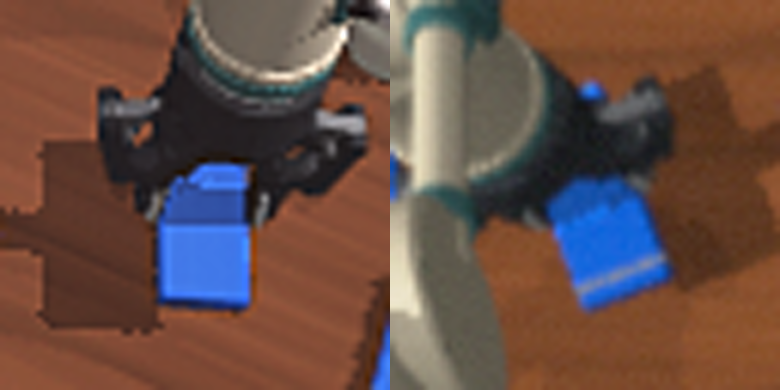

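The drive is lifted, level and firmly held, with the stripe at the far end. Carrying it up and over to the tray.

```bash
python3 - <<'E'
from h import *
go(np.array([670,-132,160.]),downR(YAW))
E
```

```text
cm [  6.12 -39.35  12.44] rv [-0.0064  0.0064  1.0635] rows 7.0 q [ 0.3   0.55  1.57 -0.    1.01  1.46]
```

Call:
send_rows(slide=[[0, -1, 3], [0, -2, 4], [0, -3, 3], [0.6, -3, 2], [0.6, -3, 0.3]], rotation=[[0, 0.01, 0], [0, 0, 0.08], [0, 0, 0.09], [0, 0, 0.09], [0, 0, 0.09]], hand=[44, 44, 44, 44, 44])

```text
t: 11.35
position: [621.5, 140.7, 159.8]
eef_rot: [-0.001, 0.928, 0.373, 0.0]
force: [1.0, 0.2, -1.3]
finger_gap: 46.7
```

Call:
send_rows(slide=[[1, -4, 0], [1, -4, 0], [1, -4, 0], [1, -4, 0], [0.5, -3.5, 0]], rotation=[[0, 0, 0.1], [0, 0, 0.1], [0, 0, 0.1], [0, 0, 0.1], [0, 0, 0.1]], hand=[44, 44, 44, 44, 44])

```text
t: 11.98
position: [665.7, -55.1, 157.4]
eef_rot: [-0.001, 0.807, 0.591, -0.002]
force: [-0.4, 0.6, -1.1]
finger_gap: 46.7
```

```bash
python3 - <<'E'
from h import *
go(np.array([670,-132,160.]),downR(YAW))
E
```

```text
cm [ 0.43 -7.69  0.26] rv [ 0.0008 -0.0041  0.2107] rows 2.0 q [-0.19  0.46  1.4  -0.    1.28  0.12]
```

Call:
send_rows(slide=[[0.2, -2.5, 0], [0.1, -2.5, 0], [0.1, -2.7, 0], [0, 0, 0], [0, 0, 0]], rotation=[[0, -0.004, 0.07], [0, 0, 0.07], [0, 0, 0.07], [0, 0, 0], [0, 0, 0]], hand=[44, 44, 44, 44, 44])

```text
t: 12.6
position: [669.3, -129.9, 157.6]
eef_rot: [-0.0, 0.742, 0.671, 0.0]
force: [0.1, 0.6, -0.8]
finger_gap: 46.3
```

```bash
python3 - <<'E'
from h import *
go(np.array([670,-132,114.]),downR(YAW)); print(arm.read_state()["position"])
im,d=arm.grab_frame("top")
hsv=cv2.cvtColor(im,cv2.COLOR_RGB2HSV)
m=((hsv[...,0]>100)&(hsv[...,0]<130)&(hsv[...,1]>130)); m[:,:280]=0; m[:,380:]=0; m[:100]=0;m[200:]=0
uv=np.argwhere(m)[:,::-1]; dz=d[uv[:,1],uv[:,0]]; W=world("top",uv,dz); print(np.median(W[:,2]),len(uv)); r=cv2.minAreaRect(ray("top",uv,np.median(W[:,2]))[:,:2].astype(np.float32)); print(r)
ims=[]
for n in("scene","top"):
    im,d=arm.grab_frame(n); u,v=pix(n,[670,-135,120])[0].astype(int); ims.append(cv2.resize(im[v-40:v+40,u-40:u+40],(390,390),interpolation=cv2.INTER_CUBIC))
save(np.hstack(ims),"pics/p1.png")
E
```

```text
cm [ 0.07 -0.21 -4.36] rv [-0.0008 -0.0001  0.0044] rows 1.0 q [-0.29  0.48  1.37  0.    1.29 -0.19]
[ 669.28613527 -129.86621947  157.62623321]
164.8739778285945 288
((667.5670166015625, -133.02569580078125), (115.75812530517578, 52.96842575073242), 83.971923828125)
```

View pics/p1.png

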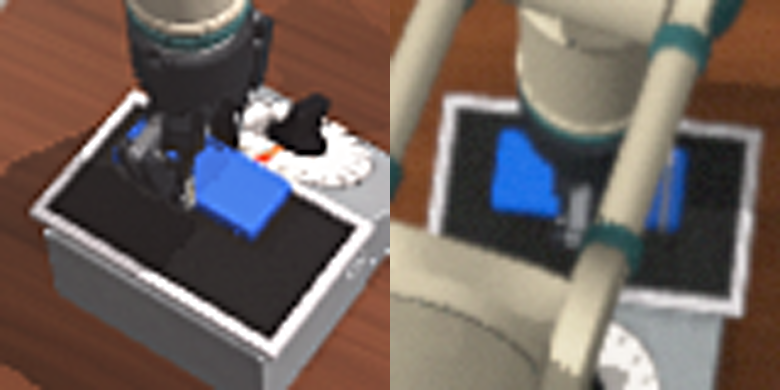

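The drive is over the tray and aligned with it, centred to about 2 mm. Its underside is about 6.6 mm below the TCP. Lowering, slowly at the end.

Call:
send_rows(slide=[[0.1, -0.2, -1.5], [0.1, 0, -1.5], [0, 0, -1], [0, 0, -0.3], [0, 0, 0]], rotation=[[0, 0, 0.004], [0, 0, 0], [0, 0, 0], [0, 0, 0], [0, 0, 0]], hand=[44, 44, 44, 44, 44])

```text
t: 13.38
position: [671.7, -132.6, 114.9]
eef_rot: [0.0, 0.74, 0.672, 0.0]
force: [0.5, 0.4, -0.4]
finger_gap: 46.4
```

Call:
send_rows(slide=[[0, 0, -0.1], [0, 0, -0.1], [0, 0, -0.1], [0, 0, 0], [0, 0, 0]], rotation=[[0, 0, 0], [0, 0, 0], [0, 0, 0], [0, 0, 0], [0, 0, 0]], hand=[44, 44, 44, 44, 44])

```text
t: 14.0
position: [671.7, -132.5, 112.2]
eef_rot: [0.0, 0.74, 0.672, 0.0]
force: [0.2, 0.5, -0.9]
finger_gap: 46.7
```

Call:
send_rows(slide=[[0, 0, -0.1], [0, 0, -0.1], [0, 0, -0.1], [0, 0, 0], [0, 0, 0]], rotation=[[0, 0, 0], [0, 0, 0], [0, 0, 0], [0, 0, 0], [0, 0, 0]], hand=[44, 44, 44, 44, 44])

```text
t: 14.62
position: [671.7, -132.6, 109.2]
eef_rot: [0.0, 0.74, 0.672, 0.0]
force: [-0.5, 0.4, -1.6]
finger_gap: 46.7
```

Call:
send_rows(slide=[[0, 0, -0.1], [0, 0, -0.1], [0, 0, 0], [0, 0, 0]], rotation=[[0, 0, 0], [0, 0, 0], [0, 0, 0], [0, 0, 0]], hand=[44, 44, 44, 44])

```text
t: 15.12
position: [671.8, -132.6, 107.3]
eef_rot: [0.001, 0.74, 0.672, 0.0]
force: [-0.8, 0.0, 0.2]
finger_gap: 46.5
```

Call:
send_rows(slide=[[0, 0, -0.1], [0, 0, -0.1], [0, 0, 0], [0, 0, 0]], rotation=[[0, 0, 0], [0, 0, 0], [0, 0, 0], [0, 0, 0]], hand=[44, 44, 44, 44])

```text
t: 15.62
position: [671.8, -132.6, 105.3]
eef_rot: [0.001, 0.74, 0.672, 0.0]
force: [0.1, -0.3, 0.8]
finger_gap: 46.4
```

```bash
python3 - <<'E'
from h import *
s=arm.read_state(); print(s["position"],s["force"],s["finger_gap"])
ims=[]
for n in("scene","top"):
    im,d=arm.grab_frame(n); u,v=pix(n,[650,-135,110])[0].astype(int); ims.append(cv2.resize(im[v-40:v+40,u-40:u+40],(390,390),interpolation=cv2.INTER_CUBIC))
save(np.hstack(ims),"pics/p2.png")
E
```

```text
[ 671.75245375 -132.61793983  105.28028084] [ 0.11612639 -0.34251012  0.83635025] 46.44824145725063
```

View pics/p2.png

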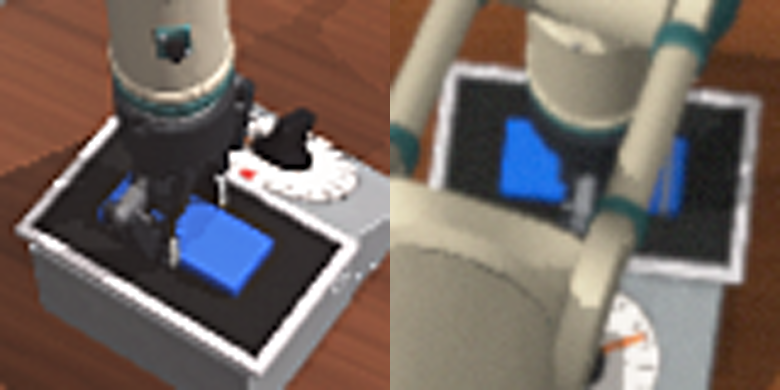

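The tray is loaded: the pointer has swung far clockwise, to (625,345), which is a bit beyond the drive's own weight. I back off 2 mm, release slowly and retreat straight up.

Call:
send_rows(slide=[[0, 0, 0.1], [0, 0, 0.1], [0, 0, 0], [0, 0, 0], [0, 0, 0]], rotation=[[0, 0, 0], [0, 0, 0], [0, 0, 0], [0, 0, 0], [0, 0, 0]], hand=[44, 44, 44, 56, 60])

```text
t: 16.35
position: [671.6, -132.3, 107.1]
eef_rot: [0.0, 0.74, 0.672, 0.0]
force: [0.7, -0.2, 0.4]
finger_gap: 51.5
```

Call:
send_rows(slide=[[0, 0, 0], [0, 0, 0], [0, 0, 0], [0, 0, 0.3], [0, 0, 0.5]], rotation=[[0, 0, 0], [0, 0, 0], [0, 0, 0], [0, 0, 0], [0, 0, 0]], hand=[68, 76, 80, 80, 80])

```text
t: 16.98
position: [671.6, -132.5, 115.3]
eef_rot: [0.0, 0.74, 0.672, 0.0]
force: [0.2, 0.1, -0.6]
finger_gap: 68.7
```

Call:
send_rows(slide=[[0, 0, 1], [0, 0, 3], [0, 0, 4], [-2, 3, 4], [-4, 4, 1]], rotation=[[0, 0, 0], [0, 0, 0], [0, 0, 0], [0, 0, 0], [0, 0, 0]], hand=[80, 80, 80, 80, 80])

```text
t: 17.6
position: [614.0, -63.0, 249.0]
eef_rot: [0.004, 0.741, 0.672, 0.003]
force: [0.5, 0.5, 0.5]
finger_gap: 68.2
```

Call:
send_rows(slide=[[-4, 4.5, 0], [-4, 4.5, 0], [-4, 4.5, 0], [-2, 4.5, 0], [0, 3, 0]], rotation=[[0, 0, 0], [0, 0, 0], [0, 0, 0], [0, 0, 0], [0, 0, 0]], hand=[80, 80, 80, 80, 80])

```text
t: 18.23
position: [469.8, 149.1, 246.6]
eef_rot: [0.001, 0.74, 0.673, 0.001]
force: [0.9, 0.2, 0.8]
finger_gap: 68.2
```

```bash
python3 - <<'E'
from h import *
s=arm.read_state(); print(s["position"],s["force"],s["t"])
im,d=arm.grab_frame("top"); print(scalefit(im,d)); print("red",redang("top",im,O,YAW))
hsv=cv2.cvtColor(im,cv2.COLOR_RGB2HSV)
m=((hsv[...,0]>100)&(hsv[...,0]<130)&(hsv[...,1]>130)); m[:,:285]=0; m[:,370:]=0; m[:120]=0;m[185:]=0
uv=np.argwhere(m)[:,::-1]; W=world("top",uv,d[uv[:,1],uv[:,0]]); z=np.median(W[:,2]); print("drive top z",z,cv2.minAreaRect(ray("top",uv,114)[:,:2].astype(np.float32)))
ims=[]
for n in("scene","top"):
    im,d=arm.grab_frame(n); u,v=pix(n,[630,-135,110])[0].astype(int); ims.append(cv2.resize(im[v-40:v+40,u-40:u+40],(390,390),interpolation=cv2.INTER_CUBIC)); print(n,redang(n,im,O,YAW))
save(np.hstack(ims),"pics/p3.png")
E
```

```text
[469.79677372 149.1422693  246.63295757] [0.89852663 0.20733451 0.79855815] 18.225
(array([ 667.14069615, -136.30552877]), ((669.513916015625, -135.00204467773438), (199.04641723632812, 119.78543853759766), 84.23656463623047))
red (6, np.float64(-0.015534342783644975), np.float64(51.92058316542458))
drive top z 114.10769809801427 ((670.3392944335938, -135.92523193359375), (116.26700592041016, 54.566654205322266), 84.57608032226562)
scene (3, np.float64(0.054748819331141105), np.float64(47.65460910079191))
top (6, np.float64(-0.015534342783644975), np.float64(51.92058316542458))
```

The drive reads (670,-136) against the tray centre at (670,-135), at 84.6° against 84.5°, with its top at 114 mm as expected. The zero is unmoved. Handing in.

```bash
python3 -c "
from plant import arm
print(arm.close_job())"
```

```text
the job is handed in; nothing more can be done
None
```

The drive is weighed and the job is handed in, at about 18 s of the 64 s allowed. I turned the knob by -1.02 rad with the tray empty, then set the middle-sized blue drive gently on the tray. Then I let go and moved the arm clear.

**Zero:** Before loading, a picture showed the red mark under the pointer tip. After loading, the top camera still reads the mark at -0.016 rad. The scene camera reads +0.055 rad, but from only 3 pixels, and it read about 0.03 high earlier.

**Drive:** It lies within 1 mm of the tray centre and within about 0.1° of the tray's length. Its top is at 114 mm, which fits it lying flat on the sunken tray.

**Overshoot:** I first lowered the drive about 2 mm too far, so the pointer swung beyond the drive's own weight. I backed off 2 mm before letting go.

**Not checked:** The last picture could not be viewed because the viewing limit was reached. The final check therefore rests on the measurements above, and I did not read the pointer's final angle. The arm did not go near the jar, hex key set or enclosure, but I took no final measurement of them.

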